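# Unbolt the oak bin and hold its lid open

## Robot

A 6-joint arm with a two-finger parallel gripper is mounted at the origin on the work surface. World frame = base frame: x ahead of the robot, y to its left, z up, the work surface at z = 0. Lengths are in mm, angles in degrees, forces in N, time in s.
With the tool pointing down it reaches from about 300 to 850 mm from the base axis. Payload 4.2 kg.
Tool frame: the origin (TCP) lies midway between the tips of the shut fingers; the grasp point (between the pads) lies 19 mm behind it; z points along the fingers, y is the line along which they close (so a half turn about z gives the same grasp; the last joint's range is limited). The gripper opens to 91 mm and grips with 3 to 60 N. Pads are 32 mm wide; open, the fingers measure 118 mm over their backs; the gripper's body (76 mm by 178 mm) begins 60 mm behind the grasp point.
Start: joints at [65.374, 18.312, 89.639, -0, 72.044, -1.146], TCP at [229.099, 527.406, 213.976] pointing down, gripper open.
Joint ranges: [-177.97, 177.97], [-48.28, 115.42], [12.27, 149.76], [-77.06, 257.06], [2.81, 150.46], [-146.56, 146.56]. Speed limits (degrees/s): [147.25, 147.25, 180, 180, 180, 180].

## Interface

Orientations are given as [roll, pitch, yaw] about the fixed x, y, z axes, in that order (R = Rz(yaw) Ry(pitch) Rx(roll)).
In Python, from workcell import env gives the robot as it stands.
- The arm moves only by the shell command python3 -m jog 'ROWS' [FORCE]. ROWS is a JSON object of lists of equal length, an entry for each row: "jaw": the finger opening in mm, from 0 to 91.2; "slide": the shift along the tool's x, y, z in units of 30 mm (1.0 is 30 mm), a list of three; "spin": the turn about the tool's z in units of 8 degrees (1.0 is 8 degrees). In form: {"jaw": [jaw, ...], "slide": [[dx, dy, dz], ...], "spin": [spin, ...]}. A call has 1 to 10 rows; each row shifts and turns the commanded pose from where the row before left it, along the tool's axes as they then stand; what a row does not reach is not made up. A row lasts 1/10 s, in which the tool goes at most 50 mm and 8.59 degrees, less where a joint would pass 70% of its speed; a pose out of reach is approached as far as the arm can. A call is refused whole if a number of a shift passes 1 or a number of a turn 1, either way. A call with a gripper value outside its range is refused whole. The fingers move at their own pace and stop on an object; FORCE is the grip in N (left out, the last holds). Time passes only in rows, so rows that do not move let the fingers close. It gives the time, the measured TCP pose, the force, the opening and the grip force at its end, in the units of the state.
- env.state(): the state, without advancing time (a new reading comes with each control period).
- env.grab_frame(name): name is "scene" or "top"; returns the picture (400x640x3 uint8, red, green, blue); there is no depth.
- env.camera_model(name): a dict with "fx", "fy", "cx", "cy" (pixels), "D" ([k1, k2, p1, p2, k3] as OpenCV has them; the pictures are not rectified), "camera_from_world" (4x4, takes a point from world to camera coordinates). Camera axes: x right, y up, looking along -z (the intrinsics and any distortion apply to the point x, -y, -z); pixel columns grow to the right and rows downward; lengths in mm; the calibration is good to about 2 mm. A picture is of the moment at which its call begins. camera_model takes no time and is no camera call.
- env.job_done(): hands the job in; it is judged then, once.
The state is a dict: "time_s": time; "qpos": joint angles; "qvel": joint speeds; "effort": joint torques, N m; "ee_pos": TCP position; "ee_rot": TCP orientation; "force": force on the tool from outside, world axes, zero at the start; "torque": the same for the moment, N m; "gripper_width": finger opening in mm; "gripper_force": force on a finger pad.
Only numpy, scipy, OpenCV 4.12 (cv2) and the standard library are available. Lean on these libraries where they do the work, as an engineer would, in place of code of your own. Each camera call takes 0.05 s, during which the arm holds its last target. There are 200 camera calls.

## Task

Draw the bolt on the wooden bin right back, then lift the bin's lid and hold it still, open at 50 degrees from shut, so that I can reach inside. The lid drops shut if you let go, so finish while your fingers are still holding it there. Prop it on nothing, and leave everything else on the worktop where it is.

Things in the scene. Friction and masses are not known exactly. Their poses are not given: they have to be found in the camera images.
- bin: Fixed oak bin 220 (x) by 400 (y) by 134 mm high. Origin: centre of its underside. Its x points from its front (robot side) to its back, y to the left seen by the robot, z up; turned up to 17 degrees about z. The lid covers its top from y -200 to +79 mm; from +84 to +201 mm is a fixed deck (surface at z 134 mm) carrying the bolt.
- lid (a joint): Lid angle in rad: 0 shut (level), growing as its front edge rises; 50 degrees = 0.873. Flat oak lid 14 mm thick, 279 mm wide, 0.4 to 0.75 kg, hinged freely along the bin's back edge and reaching 221 mm forward from the hinge line; it falls shut when let go and cannot rise while the bolt is over it.
- lid_hinge (a point): Point on the lid's hinge line at the middle of the lid's width, fixed to the bin at (106, -60.5, 127) mm in the bin's frame. The hinge line runs along the bin's y axis. Axes as the bin's.
- lid_tongue (a point): Grip point on the lid's tongue, a flat oak piece 26 mm wide (y), 14 mm thick, sticking out 65 mm forward from the middle of the lid's front edge, level with the lid. The point is the centre of its width and thickness, 261 mm from the hinge line, 25 mm short of its tip; it turns with the lid. Shut, it is 127 mm above the worktop.
- bolt (a joint): How far the bolt is drawn, m: 0 shot, 0.050 fully back (end stop). It grows as the bolt slides along the bin's +y, away from the lid. Shot, its end lies 32 mm over the lid; drawn less than about 35 mm it still bars the lid. About 2 N of friction; stays where it is left. Starts shot, drawn at most 8 mm.
- bolt_knob (a point): Middle of the bolt's upright steel knob, 16 mm diameter, 30 mm high, on a thinner stem on the 12 mm rod: 42.5 mm above the deck, the knob spans 15 mm above and below this point. The rod's guide loops reach 23 mm above the deck, 20 mm and more from the knob along y. Axes as the bin's.
- jug: Bystander: loose steel milk jug, 112 mm diameter, 145 mm high, with a side handle. Origin: centre of its underside.
- bucket_lid: Bystander: loose blue plastic bucket lid lying flat, 260 mm diameter, 16 mm high. Origin: centre of its underside.
- brush: Bystander: loose wooden-handled brush lying flat on the left of the worktop. Origin: its underside.
- mug: Bystander: loose white mug, 80 mm diameter, 85 mm high, standing in front of the bin's left part. Origin: centre of its underside.
- jar: Bystander: loose glass jar, 60 mm diameter, 80 mm high, standing in front of the bin's right end. Origin: centre of its underside.
- soap: Bystander: loose bar of white soap, 50 x 75 x 25 mm, lying on the rear of the bin's deck behind the bolt. Origin: centre of its underside.
- tin: Bystander: loose plain tin, 72 mm diameter, 100 mm high. Origin: centre of its underside.

How it is judged (in metres and radians):
On the way, in this order (a step that is already met when the one before it is completed fails the run):
1. the bolt is drawn right back while the lid is still shut (value of joint bolt above 0.042 m and value of joint lid below 0.06 rad), for 0.2 s.
2. the fingers raise the lid past 30 degrees (value of joint lid above 0.52 rad and contact force between the fingers and lid above 0.3 N), for 0.1 s.
At the end, for the whole second after the job is handed in: The bolt is drawn at least 42 of its 50 mm; the lid stands still at 50 degrees, give or take 5, held by the fingers (at least 0.3 N of contact), and no loose thing touches the lid (value of joint lid between 0.785 and 0.96 rad and velocity of joint lid between -0.1 and 0.1 rad/s and value of joint bolt above 0.042 m and contact force between the fingers and lid above 0.3 N and contact force between lid and jug below 0.2 N and contact force between lid and bucket_lid below 0.2 N and contact force between lid and brush below 0.2 N and contact force between lid and mug below 0.2 N and contact force between lid and jar below 0.2 N and contact force between lid and soap below 0.2 N and contact force between lid and tin below 0.2 N); the arm keeps its last pose, push and grip.
It fails at once if a loose bystander is displaced by more than 30 mm (distance of any of jug, bucket_lid, brush, mug, jar, soap, tin from where it was at the start of the episode above 0.03 m).
It also fails if it takes over 53 s, if anything falls off the work surface, if the arm or the gripper's body presses on something with over 40 N, if the wrist force passes 120 N, or if a joint passes its speed limit or range.

## Working session

There is one attempt and no reset: what is moved stays moved. The work goes in short steps, Python scripts to look and compute and a shell command to move; the robot and the scene stay as the last step left them, time stands still between calls to the robot, and variables do not carry over. Pictures are saved under pics/ and viewed, at most 10 in all, crops included, and the job is handed in when it is done.

```bash
ls; mkdir -p pics; python3 - <<'E'
from workcell import env
import cv2,numpy as np
for n in("scene","top"):
    cv2.imwrite(f"pics/{n}0.png",env.grab_frame(n)[:,:,::-1]); m=env.camera_model(n)
    print(n,{k:np.round(v,3).tolist() for k,v in m.items()})
print(env.state())
E
```

```text
pics
scene {'fx': 445.132, 'fy': 445.132, 'cx': 315.34, 'cy': 198.917, 'D': [-0.041, 0.0, 0.0, 0.0, 0.0], 'camera_from_world': [[-0.768, 0.641, -0.022, 445.198], [-0.41, -0.465, 0.785, 104.995], [0.492, 0.611, 0.62, -1716.918], [0.0, 0.0, 0.0, 1.0]]}
top {'fx': 422.199, 'fy': 422.199, 'cx': 317.014, 'cy': 199.701, 'D': [-0.07, 0.0, 0.0, 0.0, 0.0], 'camera_from_world': [[-0.029, -0.999, -0.017, -10.49], [0.997, -0.03, 0.064, -567.731], [-0.065, -0.015, 0.998, -1390.474], [0.0, 0.0, 0.0, 1.0]]}
{'time_s': 0.1, 'qpos': array([ 6.53752495e+01,  1.83468827e+01,  8.96977173e+01, -5.50881330e-04,
        7.20443271e+01, -1.14896470e+00]), 'qvel': array([-0.02667685, -0.1121364 , -0.11637466, -0.06680424,  0.01523874,
       -0.0627822 ]), 'effort': array([-1.13599290e-03, -4.13335347e+01, -2.32508665e+01,  7.27897254e-02,
        4.21985413e-02, -4.06638162e-05]), 'ee_pos': array([228.90413093, 526.99208679, 213.22684904]), 'ee_rot': array([-1.79911080e+02, -1.25947369e-03,  1.56524383e+02]), 'force': array([0.20329008, 0.3779237 , 0.58686996]), 'torque': array([0.015044  , 0.00195014, 0.03492015]), 'gripper_force': 0.0, 'gripper_width': 91.3077022020655}
```

View pics/scene0.png

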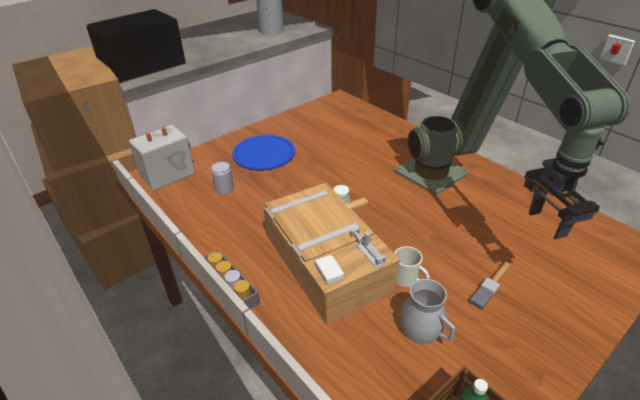

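View pics/top0.png

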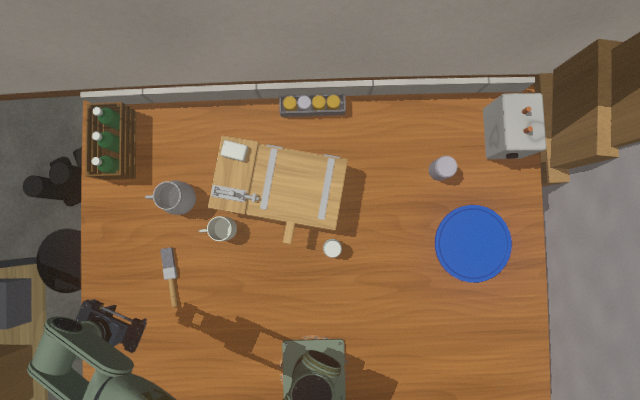

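The scene view shows the bin at about (330,250), with the knob near (367,240) and the tongue near (357,205). In the top view the tongue is at (289,232), the bolt at (237,195), the mug at (221,229), the jug at (172,197), the jar at (332,248) and the soap at (234,151). Next I'll zoom in.

```bash
python3 - <<'E'
import cv2,numpy as np
a=cv2.imread("pics/top0.png")[130:255,200:360]; b=cv2.imread("pics/scene0.png")[180:280,260:420]
a=cv2.resize(a,None,fx=5,fy=5,interpolation=cv2.INTER_CUBIC)[:600];b=cv2.resize(b,None,fx=5,fy=5,interpolation=cv2.INTER_CUBIC)
cv2.imwrite("pics/t1.png",a);cv2.imwrite("pics/s1.png",b)
E
```

```text
(no output)
```

View pics/t1.png

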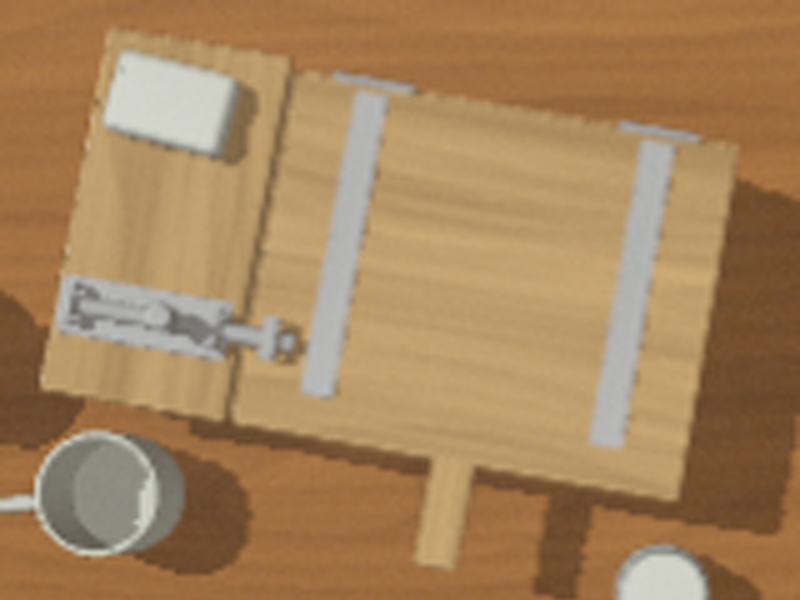

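View pics/s1.png

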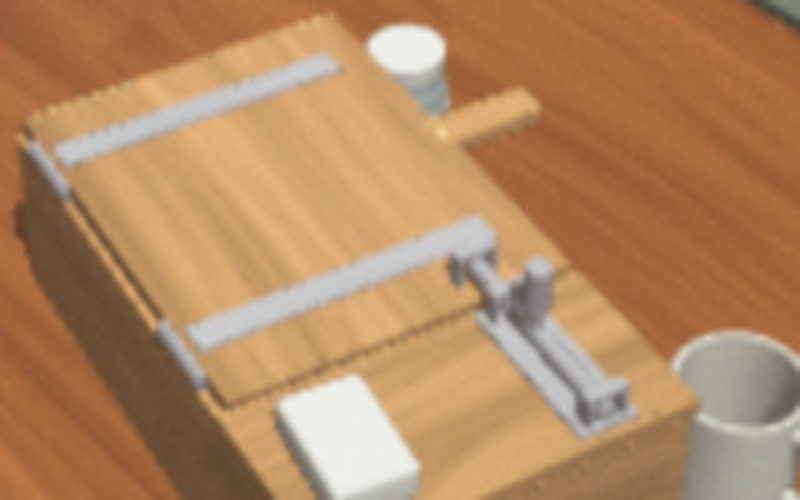

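The top crop shows these corners: deck front-left (40,388), deck back-left (108,30), lid front-right (680,500), lid back-right (738,145), and tongue tip (415,565) to (455,570). The knob top is near (157,311). In the scene crop the knob is centred at (537,296), with its top at (540,268).

```bash
cat > h.py <<'E'
from workcell import env
import cv2,numpy as np
def ray(n,uv):
    m=env.camera_model(n);K=np.array([[m["fx"],0,m["cx"]],[0,m["fy"],m["cy"]],[0,0,1]])
    p=cv2.undistortPoints(np.array([[uv]],float),K,np.array(m["D"],float))[0,0]
    T=np.array(m["camera_from_world"]);R=T[:3,:3]
    d=R.T@np.array([p[0],-p[1],-1.]);return -R.T@T[:3,3],d/np.linalg.norm(d)
def plane(n,uv,z):
    o,d=ray(n,uv);return o+d*(z-o[2])/d[2]
def tri(a,b):
    (o1,d1),(o2,d2)=ray("top",a),ray("scene",b)
    s=np.linalg.lstsq(np.c_[d1,-d2],o2-o1,rcond=None)[0]
    p,q=o1+s[0]*d1,o2+s[1]*d2;return (p+q)/2,np.linalg.norm(p-q)
def top(u,v):return (200+(u-2)/5,130+(v-2)/5)
def sc(u,v):return (260+(u-2)/5,180+(v-2)/5)
E
cat > m.py <<'E'
from h import *
np.set_printoptions(precision=1,suppress=True)
B=np.array([[-110,201],[110,201],[-115,-200],[-180,-47.5],[-180,-73.5]],float)
for cam,uv in (("top",[top(40,388),top(108,30),top(680,500),top(415,565),top(455,570)]),):
    W=np.array([plane(cam,p,134)[:2] for p in uv])
    H=B-B.mean(0);G=W-W.mean(0);U,S,V=np.linalg.svd(H.T@G);R=(U@V).T
    t=W.mean(0)-R@B.mean(0);print(W);print("yaw",np.degrees(np.arctan2(R[1,0],R[0,0])),"t",t,"res",(W-B@R.T-t))
for l,p in(("tongue",[-155,-60.5]),("hinge",[106,-60.5])):print(l,R@p+t)
for a,b in(((157,311),(540,266)),):
    p,e=tri(top(*a),sc(*b));print("knobtop",p,e,"bin",R.T@(p[:2]-t))
print("scene knob at z176.5",p2:=plane("scene",sc(537,296),176.5),R.T@(p2[:2]-t))
print("tongue tip tri",tri(top(435,567),sc(530,100)))
print("mug",plane("top",top(97,493),85),"jar",plane("top",top(663,590),80),"soap",plane("top",top(165,100),159),"jug",plane("top",(168,195),145))
E
python3 m.py
```

```text
[[546.6 309.3]
 [769.  264.1]
 [466.7 -82.9]
 [431.8  79.8]
 [428.1  55.4]]
yaw -11.45158035925672 t [618.3  90.4] res [[-3.8  0. ]
 [ 2.9 -1.4]
 [ 0.8 -0.1]
 [-0.7  0.2]
 [ 0.8  1.3]]
tongue [454.4  61.9]
hinge [710.2  10.1]
knobtop [585.3 224.6 191.3] 4.505378306189722 bin [-59.  124.9]
scene knob at z176.5 [589.3 230.6 176.5] [-56.3 131.6]
tongue tip tri (array([429.9,  68.2, 128.7]), np.float64(0.5040038759899178))
mug [481.2 286.9  85. ] jar [409.8 -71.8  80. ] soap [718.7 223.4 159. ] jug [587.3 429.8 145. ]
```

The bin yaw is −11.5° with residuals under 4 mm, and the tongue comes out at z 129, which fits the given height. Once the tool is turned to yaw 168.5°, tool x is −bin x and tool y is +bin y. I'll align it and travel to above the knob.

```bash
python3 -m jog '{"jaw":[50,50,50,50,50,50,50,50,50,50],"slide":[[0,0,0],[0,0,0],[-0.8,-0.45,0],[-0.8,-0.45,0],[-0.8,-0.45,0],[-0.8,-0.45,0],[-0.8,-0.45,0],[-0.8,-0.45,0],[-0.8,-0.45,0],[-0.8,-0.45,0]],"spin":[-0.75,-0.75,0,0,0,0,0,0,0,0]}' 15; python3 -m jog '{"jaw":[50,50,50,50,50,50,50,50,50,50],"slide":[[-0.8,-0.45,0],[-0.8,-0.45,0],[-0.8,-0.45,0],[-0.8,-0.45,0],[-0.8,-0.45,0],[-0.8,-0.45,0],[-0.8,-0.45,0],[-0.8,-0.45,0],[0,0,0],[0,0,0]],"spin":[0,0,0,0,0,0,0,0,0,0]}'
```

```text
time_s: 1.1
ee_pos: [396.3, 382.4, 213.5]
ee_rot: [-180.0, -0.0, 168.5]
force: [1.4, -0.4, -0.8]
gripper_width: 50.0
gripper_force: 0.0
time_s: 2.1
ee_pos: [562.2, 239.0, 213.3]
ee_rot: [-180.0, -0.1, 168.5]
force: [0.1, -0.4, 0.2]
gripper_width: 50.3
gripper_force: 0.0
```

```bash
python3 -m jog '{"jaw":[50,50,50],"slide":[[-0.9,-0.2,0],[0,0,0],[0,0,0]],"spin":[0,0,0]}'; python3 - <<'E'
from h import *
a=env.grab_frame("scene")[:,:,::-1][160:280,300:420];b=env.grab_frame("top")[:,:,::-1][150:250,190:290]
a=cv2.resize(a,(400,400),interpolation=2);b=cv2.resize(b,(400,400),interpolation=2)
cv2.imwrite("pics/k1.png",np.hstack([a,b]))
E
```

```text
time_s: 2.4
ee_pos: [586.9, 228.7, 213.6]
ee_rot: [-180.0, -0.1, 168.5]
force: [-0.1, 0.1, -0.3]
gripper_width: 49.9
gripper_force: 0.0
```

View pics/k1.png

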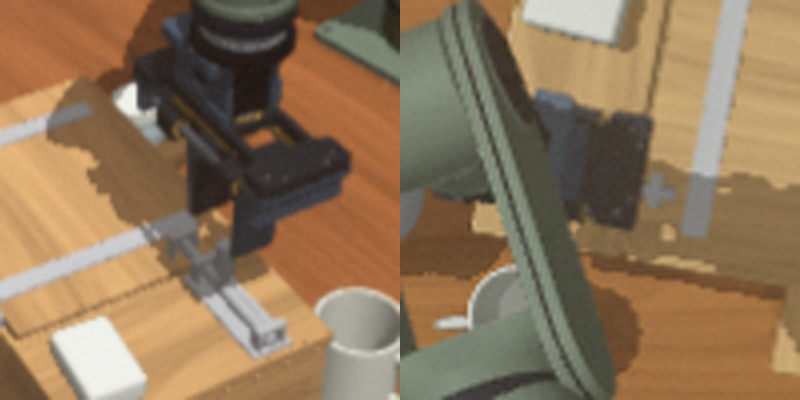

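In the left (scene) half, the fingertips are at about (210,205) and (253,250) and the knob is at (222,262). Lowering the fingers should put them either side of the knob, so I'll descend and check the force.

```bash
python3 -m jog '{"jaw":[50,50,50,50,50,50,50],"slide":[[0,0,0.3],[0,0,0.3],[0,0,0.3],[0,0,0.4],[0,0,0.3],[0,0,0],[0,0,0]],"spin":[0,0,0,0,0,0,0]}';  python3 -m jog '{"jaw":[10,10,10,10,10,10,10,10],"slide":[[0,0,0],[0,0,0],[0,0,0],[0,0,0],[0,0,0],[0,0,0],[0,0,0],[0,0,0]],"spin":[0,0,0,0,0,0,0,0]}' 10
```

```text
time_s: 3.2
ee_pos: [587.7, 228.0, 165.7]
ee_rot: [-180.0, -0.0, 168.5]
force: [-0.4, 0.6, 0.1]
gripper_width: 50.1
gripper_force: 0.0
time_s: 4.0
ee_pos: [587.9, 228.0, 166.3]
ee_rot: [180.0, 0.0, 168.5]
force: [-0.3, -1.9, 3.2]
gripper_width: 15.6
gripper_force: 10.0
```

Gripped at 15.6 mm, which matches the 16 mm knob. Drawing the bolt in the +y direction.

```bash
python3 -m jog '{"jaw":[10,10,10,10,10,10,10,10],"slide":[[0,0.2,0],[0,0.2,0],[0,0.2,0],[0,0.2,0],[0,0.2,0],[0,0.2,0],[0,0,0],[0,0,0]],"spin":[0,0,0,0,0,0,0,0]}';  python3 -m jog '{"jaw":[10,10,10,10],"slide":[[0,0.1,0],[0,0.1,0],[0,0,0],[0,0,0]],"spin":[0,0,0,0]}';  python3 -m jog '{"jaw":[10,10,10],"slide":[[0,0.1,0],[0,0,0],[0,0,0]],"spin":[0,0,0]}'
```

```text
time_s: 4.8
ee_pos: [595.5, 265.2, 166.3]
ee_rot: [179.8, 0.1, 168.5]
force: [0.9, 2.3, 5.0]
gripper_width: 15.4
gripper_force: 10.0
time_s: 5.2
ee_pos: [596.4, 269.5, 166.3]
ee_rot: [180.0, 0.0, 168.5]
force: [0.2, -1.4, 5.0]
gripper_width: 15.5
gripper_force: 10.0
time_s: 5.5
ee_pos: [596.7, 270.9, 166.3]
ee_rot: [-179.9, 0.0, 168.5]
force: [0.8, -4.4, 6.6]
gripper_width: 15.6
gripper_force: 10.0
```

```bash
python3 -m jog '{"jaw":[10,10,10],"slide":[[0,0.1,0],[0,0,0],[0,0,0]],"spin":[0,0,0]}';  python3 -m jog '{"jaw":[10,10,10],"slide":[[0,0.1,0],[0,0,0],[0,0,0]],"spin":[0,0,0]}'
```

```text
time_s: 5.8
ee_pos: [596.6, 270.9, 166.2]
ee_rot: [-179.5, -0.0, 168.5]
force: [-1.2, -10.9, 8.5]
gripper_width: 15.4
gripper_force: 10.0
time_s: 6.1
ee_pos: [596.6, 271.1, 166.1]
ee_rot: [-179.2, -0.1, 168.5]
force: [-2.5, -17.4, 10.2]
gripper_width: 15.6
gripper_force: 10.0
```

The force rises with no further motion, so the bolt is on its end stop (about 44 mm plus its initial draw). I'll relax, release, rise, check the bolt and move above the tongue.

```bash
python3 -m jog '{"jaw":[10,15,60,60,60,60,60,60,60,60],"slide":[[0,-0.2,0],[0,0,0],[0,0,0],[0,0,0],[0,0,0],[0,0,0],[0,0,-0.6],[0,0,-0.6],[0,0,-0.6],[0,0,0]],"spin":[0,0,0,0,0,0,0,0,0,0]}'
python3 -m jog '{"jaw":[60,60,60,60,60,60,60,60,60,60],"slide":[[0.33,-0.78,0],[0.33,-0.78,0],[0.33,-0.78,0],[0.33,-0.78,0],[0.33,-0.78,0],[0.33,-0.78,0],[0.33,-0.78,0],[0.33,-0.78,0],[0.33,-0.78,0],[0.33,-0.78,0]],"spin":[0,0,0,0,0,0,0,0,0,0]}'
python3 -m jog '{"jaw":[60,60],"slide":[[0,0,0],[0,0,0]],"spin":[0,0]}'
python3 - <<'E'
from h import *
a=env.grab_frame("scene")[:,:,::-1][160:280,300:420];b=env.grab_frame("top")[:,:,::-1][160:260,210:310]
a=cv2.resize(a,(400,400),interpolation=2);b=cv2.resize(b,(400,400),interpolation=2)
cv2.imwrite("pics/k2.png",np.hstack([a,b]))
E
```

```text
time_s: 7.1
ee_pos: [597.9, 273.0, 222.5]
ee_rot: [179.8, 0.2, 168.5]
force: [-0.3, -0.0, -0.8]
gripper_width: 60.0
gripper_force: 0.0
time_s: 8.1
ee_pos: [451.8, 61.9, 218.8]
ee_rot: [-180.0, -0.1, 168.5]
force: [-0.4, 0.0, 0.3]
gripper_width: 60.0
gripper_force: 0.0
time_s: 8.3
ee_pos: [453.0, 62.7, 219.5]
ee_rot: [180.0, -0.0, 168.5]
force: [0.1, 0.5, 0.4]
gripper_width: 59.7
gripper_force: 0.0
```

View pics/k2.png

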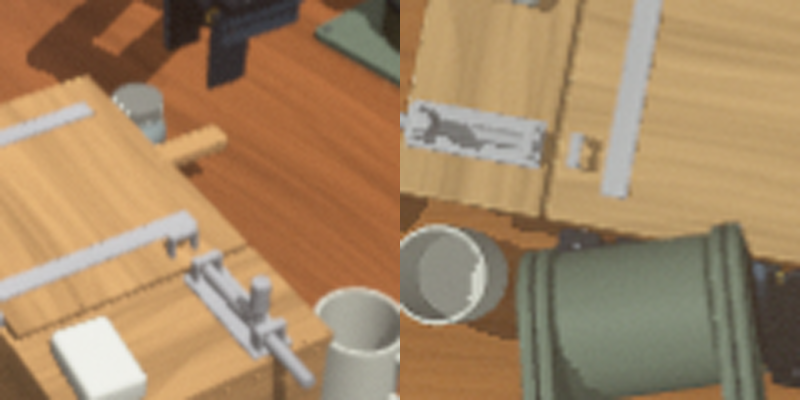

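The bolt is fully drawn: the keeper at (180,240) is empty and the knob sits at (260,300) next to the far loop. Now I'll descend on the tongue and grip it.

```bash
python3 -m jog '{"jaw":[60,60,60,60,60,60,60,60],"slide":[[0,0,0.6],[0,0,0.6],[0,0,0.6],[0,0,0.6],[0,0,0.6],[0,0,0.7],[0,0,0],[0,0,0]],"spin":[0,0,0,0,0,0,0,0]}';  python3 -m jog '{"jaw":[15,15,15,15,15,15,15,15],"slide":[[0,0,0],[0,0,0],[0,0,0],[0,0,0],[0,0,0],[0,0,0],[0,0,0],[0,0,0]],"spin":[0,0,0,0,0,0,0,0]}' 20
```

```text
time_s: 9.2
ee_pos: [453.5, 63.1, 108.9]
ee_rot: [180.0, -0.0, 168.6]
force: [0.7, -0.4, -1.1]
gripper_width: 60.4
gripper_force: 0.0
time_s: 10.0
ee_pos: [453.3, 62.8, 109.3]
ee_rot: [180.0, 0.0, 168.5]
force: [-0.5, 2.5, 3.6]
gripper_width: 26.1
gripper_force: 20.0
```

The opening is 26.1 mm, which matches the tongue width. I'll raise the lid along its arc to 25° and check.

```bash
python3 -m jog '{"jaw":[15,15,15,15,15,15,15,15,15,15],"slide":[[-0.01,0,-0.38],[-0.02,0,-0.38],[-0.04,0,-0.38],[-0.06,0,-0.37],[-0.08,0,-0.37],[-0.09,0,-0.37],[-0.11,0,-0.36],[-0.12,0,-0.36],[-0.14,0,-0.35],[-0.15,0,-0.35]],"spin":[0,0,0,0,0,0,0,0,0,0]}' 20; python3 -m jog '{"jaw":[15,15],"slide":[[0,0,0],[0,0,0]],"spin":[0,0]}'
```

```text
time_s: 11.0
ee_pos: [476.7, 58.0, 219.7]
ee_rot: [180.0, -0.1, 168.5]
force: [2.4, 4.4, -5.4]
gripper_width: 25.8
gripper_force: 20.0
time_s: 11.2
ee_pos: [476.7, 58.0, 219.3]
ee_rot: [180.0, -0.0, 168.5]
force: [0.1, 6.0, -1.0]
gripper_width: 25.9
gripper_force: 20.0
```

Forces are small and the tongue is still gripped, so on to 50°.

```bash
python3 -m jog '{"jaw":[15,15,15,15,15,15,15,15,15,15],"slide":[[-0.17,0,-0.34],[-0.18,0,-0.33],[-0.2,0,-0.32],[-0.21,0,-0.32],[-0.23,0,-0.31],[-0.23,0,-0.29],[-0.25,0,-0.28],[-0.26,0,-0.28],[-0.28,0,-0.26],[-0.28,0,-0.25]],"spin":[0,0,0,0,0,0,0,0,0,0]}' 20; python3 -m jog '{"jaw":[15,15,15],"slide":[[0,0,0],[0,0,0],[0,0,0]],"spin":[0,0,0]}'
python3 - <<'E'
from h import *
a=env.grab_frame("scene")[:,:,::-1][120:280,240:440]
cv2.imwrite("pics/e1.png",cv2.resize(a,None,fx=4,fy=3.7,interpolation=2))
p=env.state()["ee_pos"]+[0,0,19];h=np.array([710.2,10.1,127])
d=p-h;bx=d[0]*.980-d[1]*.1985;print(p,bx,np.hypot(bx,d[2]),np.degrees(np.arctan2(d[2],-bx)))
E
```

```text
time_s: 12.2
ee_pos: [542.7, 44.4, 307.9]
ee_rot: [-180.0, -0.3, 168.5]
force: [-0.8, 5.4, -2.2]
gripper_width: 25.7
gripper_force: 20.0
time_s: 12.5
ee_pos: [543.5, 44.3, 308.4]
ee_rot: [180.0, -0.1, 168.5]
force: [-0.4, 5.4, 0.5]
gripper_width: 26.1
gripper_force: 20.0
[543.50509459  44.28575032 327.36435945] -170.14687874343903 262.86086982043037 49.66250568444285
```

View pics/e1.png

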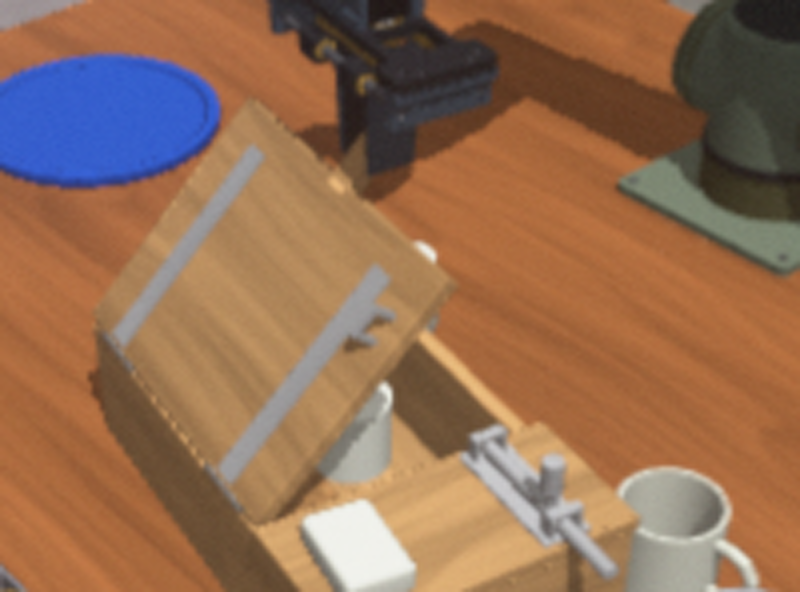

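The lid stands open with the tongue between the fingers at about (360,160), and nothing is touching it. As a check I'll take the lid angle from its left front corner at (455,283), intersecting that ray with the plane bin y = 79.

```bash
python3 - <<'E'
from h import *
h=np.array([710.2,10.1,127]);X=np.array([.980,-.1985,0]);Y=np.array([.1985,.980,0])
for c,y in(((455,283),139.5),((252,98),-139.5)):
    o,d=ray("scene",(240+c[0]/4,120+c[1]/3.7));s=((h+Y*y-o)@Y)/(d@Y);p=o+s*d-h
    print(-p@X,p[2],np.hypot(p@X,p[2]),np.degrees(np.arctan2(p[2],-p@X)))
E
```

```text
149.94953806748342 160.74276547723866 219.82515920595216 46.98961410665562
146.93481536491143 163.0708372152692 219.50384487841993 47.97959848213002
```

The visible corner is on the lid's lower front edge, which sits 1.8° below mid-thickness. The lid is therefore at about 49.3°, against 49.7° from the grip position. Handing in.

```bash
python3 -c "
from workcell import env
print(env.job_done())"
```

```text
the job is handed in; nothing more can be done
None
```

The bolt is drawn right back to its end stop and the lid is open at about 50° (two measurements gave 49.3° and 49.7°), still gripped at the tongue when I handed the job in; the hand-in returned no verdict.

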